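Slide a circuit board home in the bench tester and start the test

TASK

Slide the green circuit board across the mat into the bench tester, gold edge first, by pressing gently down on its black grip patch with the fingertips and dragging it; touch the board nowhere else, and do not press harder than 25 N. Take it fully home, so that it has pushed the tester's brass contact strip all the way back to its stop, then let go of it and press the red test button fully down and release it. Leave the other things on the bench alone.

Things in the scene. Friction and masses are not known exactly. Their poses are not given: they have to be found in the camera images.
- board: Green circuit board, a flat rigid plate 120 mm (its x) by 90 mm (its y), 4 mm thick, 100 to 200 g, on four slick 2 mm high nylon feet at x = +-36, y = +-24 mm (friction on the mat about 0.25). Origin: centre of its underside at the feet's soles. Its +x end carries the row of gold contacts and goes into the tester first. Chips round the patch are under 2 mm high. It is too wide to grip.
- board_grip (a point): Centre of the top face of the black rubber grip patch (friction about 0.9) on the board: patch 84 mm along the board's x by 44 mm along its y, 3 mm thick, its top 9 mm above the board's origin. Axes as the board's. A pressing fingertip drags the board along but turns it only weakly: the board can pivot under it.
- tester: Bench tester fixed on the mat. Origin: the point of the mat's surface where the board's origin lies when the board is home; the axes then agree too. A board goes in along the tester's +x between two grey guide rails, 12 mm high, to the brass strip. Behind the strip is a cream housing from x = 80 to 136 mm, 130 mm wide, 34 mm high, with a small display and the red button.
- strip (a joint): Brass contact strip across the far end of the guide, 84 mm wide, top 14 mm above the mat: metres pushed back along the tester's +x, 0 (its face at x = 48 mm in the tester's frame) to 0.012 (stop: face at x = 60 mm, board home); starts at 0 to 0.003. It moves with a stiff friction of about 8 N and stays put; to drive it the patch must be pressed with some 15 to 25 N, or the fingertips slip.
- strip_face (a point): Centre of the strip's face, towards the incoming board, 7.5 mm above the mat.
- button (a joint): Red test button: metres pressed down, 0 up to 0.006 fully down; a spring returns it; about 5 N to press fully.
- button_top (a point): Centre of the button's top, 28 mm wide, 56 mm above the mat when up; in the tester's frame at x = 108, y = -35 mm.
- mat: Blue anti-static mat, 380 mm (x) by 700 mm (y), 3 mm thick, fixed on the table. Origin: centre of its underside; its top is at z = 3 mm.
- drive: Bystander: aluminium hard drive, 147 x 102 x 26 mm. Origin: centre of the underside.
- mouse: Bystander: red computer mouse, 105 x 60 x 32 mm. Origin: centre of the underside.
- spare_board: Bystander: blue circuit board, 120 x 90 x 6 mm, without a patch. Origin: centre of the underside.
- driver: Bystander: screwdriver about 200 mm, lying along y on the table. Origin: centre of its underside.
- pot: Bystander: blue plastic cup, 60 mm wide, 50 mm high. Origin: centre of the underside.
- tester_mouth (a point): Centre of the start of the guide rails, on the mat, at x = -80 mm in the tester's frame. From here to x = 80 mm the rails' inner faces are at y = +-47.5 mm (2.5 mm play each side of the board). Before it two slick orange funnel walls, 12 mm high, open out to +-75 mm at x = -144 mm; a crooked board that is pushed in turns straight along them.
Mind the look-alikes: they are no part of the job. Of the things that look like the board, the middle-sized one is meant.

How it is judged:
On the way, in this order (a step that is already met when the one before it is completed fails the run):
1. the board is home (within 4 mm), the strip pushed back to its stop, the fingertips still pressing on the patch (value of joint strip above 0.0095 m and x of board in the frame of tester above -0.004 m and y of board in the frame of tester between -0.004 and 0.004 m and contact force between the fingers and board_c5 above 1 N), for 0.1 s.
2. with the fingers off the board, the red button is pressed fully down (over 4.5 of 6 mm) (value of joint button above 0.0045 m and contact force between the fingers and board below 0.1 N), for 0.05 s.
At the end, for the whole second after the job is handed in: The board lies flat and at rest between the tester's rails, within 4 mm of home along and across, turned less than 0.06 rad; the contact strip is pushed back at least 9.5 of its 12 mm; the button has been pressed after that and is up again (value of joint strip above 0.0095 m and x of board in the frame of tester above -0.004 m and y of board in the frame of tester between -0.004 and 0.004 m and z of board in the frame of tester below 0.003 m and angle between the x axis of board and the x axis of tester, either way round below 0.06 rad and angle between board's own z axis and vertical below 0.05 rad and linear speed of board below 0.01 m/s and value of joint button below 0.0015 m); the robot touches nothing.
It fails at once if the patch is pressed with more than 40 N (contact force between the fingers and board_c5 above 40 N).
It fails at once if the fingers push on the board anywhere but on its black patch (more than 2 N) (contact force between the fingers and board_c0 above 2 N).
It fails at once if the fingers push on the contact strip (more than 2 N) (contact force between the fingers and strip above 2 N).
It fails at once if the board is lifted or tipped (angle between board's own z axis and vertical above 0.2 rad or height (world z) of board above 0.02 m).
It fails at once if a bystander is moved more than 20 mm (distance of any of drive, mouse, spare_board, driver, pot from where it was at the start of the episode above 0.02 m).
It also fails if it takes over 64 s, if anything falls off the work surface, if the arm or the gripper's body presses on something with over 40 N, if the wrist force passes 120 N, or if a joint passes its speed limit or range.

ROBOT

A 6-joint arm with a two-finger parallel gripper is mounted at the origin on the work surface. World frame = base frame: x ahead of the robot, y to its left, z up, the work surface at z = 0. Lengths are in m, angles in rad, forces in N, time in s.
With the tool pointing down it reaches from about 0.35 to 0.725 m from the base axis. Payload 6 kg.
Tool frame: the origin (TCP) lies at the very end of the fingers, on their centre line; the grasp point (between the pads) lies 19 mm behind it; z points along the fingers, y is the line along which they close (so a half turn about z gives the same grasp; the last joint's range is limited). The gripper opens to 85 mm and grips with 20 to 120 N. Pads are 22 mm wide; open, the fingers measure 114 mm over their backs; the gripper's body (76 mm by 85 mm) begins 54 mm behind the grasp point. The pads swing forward as they close: fully open they stand 13 mm farther back than shut.
Start: joints at [1.483, 0.04, 0.085, 0, -1.615, -0.334], TCP at [0.246, 0.547, 0.231] pointing down, gripper open.
Joint ranges: [-2.56, 2.56], [-1.29, 2.01], [-1.08, 1.49], [-3.29, 1.98], [-2.81, -0.18], [-2.99, 2.99]. Speed limits (rad/s): [2.57, 2.57, 3.01, 3.14, 3.14, 3.14].

INTERFACE

Orientations are given as [roll, pitch, yaw] about the fixed x, y, z axes, in that order (R = Rz(yaw) Ry(pitch) Rx(roll)).
In Python, from station import telemetry, viewer, job gives the robot as it stands.
- The arm moves only by the tool carry_out, never from a script. Its argument "commands" is a list of rows, each a list of 7 numbers: the turn, a rotation vector about the tool's x, y, z in degrees, then the shift along the tool's x, y, z in mm, then the gripper command: -1 is fully open, 1 is shut, values between are in proportion. A call has 1 to 5 rows; each row shifts and turns the commanded pose from where the row before left it, along the tool's axes as they then stand; what a row does not reach is not made up. A row lasts 1/12 s, in which the tool goes at most 41.7 mm and 7.16 degrees, less where a joint would pass 70% of its speed; a pose out of reach is approached as far as the arm can. A call with a gripper value outside its range is refused whole. The fingers move at their own pace and stop on an object; "grip_force" is the grip in N (left out, the last holds). Time passes only in rows, so rows that do not move let the fingers close. It gives the time, the measured TCP pose, the force, the opening and the grip force at its end, in the units of the state.
- telemetry.state(): the state, without advancing time (a new reading comes with each control period).
- viewer.snapshot(name): name is "scene" or "top"; returns the picture (480x640x3 uint8, blue, green, red); there is no depth.
- viewer.camera_info(name): a dict with "vfov" (degrees; the focal length in pixels is half the picture's height over the tangent of half this angle, whatever the lens; pixels are square), "cx", "cy" (the principal point, pixels), "position" and "orientation" of the camera in the world. Camera axes: x right, y down, z forward; pixel columns grow to the right and rows downward; lengths in m; the calibration is good to about 2 mm. A picture is of the moment at which its call begins. camera_info takes no time and is no camera call.
- job.job_done(): hands the job in; it is judged then, once.
Trained networks look in the newest picture that a camera, given by its name, has taken for a name from the list of things; names that differ only in an ending like _2 or _b are one class to them, and where a whole thing is asked for, a point or a joint stands for the part that bears it (a point fixed in the world has none). Each returns a list of dicts, best first, with "p" (0 to 1); they miss things now and then, are a little off and sometimes report something else, mostly with a low value. They report only what shows in the picture. A call takes as long as a camera call. They do not tell look-alikes from the thing itself.
- viewer.look_for(target, camera): "rect" ([centre column, centre row, width, height] in pixels, round what is visible of it).
- viewer.trace(target, camera): "region" (480x640 bool, what is visible of it) and "rect" ([centre column, centre row, width, height] in pixels, round what is visible of it).
The state is a dict: "time": time; "joint_pos": joint angles; "qvel": joint speeds; "effort": joint torques, N m; "ee_pos": TCP position; "eef_rot": TCP orientation; "wrist_force": force on the tool from outside, world axes, zero at the start; "ft_torque": the same for the moment, N m; "gripper_width": finger opening in m; "gripper_force": force on a finger pad.
Only numpy, scipy, OpenCV 4.12 (cv2) and the standard library are available. Lean on these libraries where they do the work, as an engineer would, in place of code of your own. Each camera call takes 0.05 s, during which the arm holds its last target. There are 200 camera calls.

## Working session

There is one attempt and no reset: what is moved stays moved. The work goes in short steps, Python scripts to look and compute and a tool call to move; the robot and the scene stay as the last step left them, time stands still between calls to the robot, and variables do not carry over. Pictures are saved under pics/ and viewed, at most 13 in all, crops included, and the job is handed in when it is done.

Besides the shell and the picture viewer there is one more tool, called after "Request:" as a command line: name --pt "numbers of a row" for each row, then --argument value for the rest. carry_out: Moves the arm, as the interface text tells. Its arguments: {"type":"object","properties":{"commands":{"type":"array","items":{"type":"array","items":{"type":"number"}}},"grip_force":{"type":"number"}},"required":["commands"]}

```bash
mkdir -p pics
cat > h.py <<'E'
import numpy as np, cv2
from scipy.spatial.transform import Rotation as R
from station import telemetry, viewer, job
E
python3 - <<'E'
from h import *
for n in("scene","top"):
    im=viewer.snapshot(n); cv2.imwrite(f"pics/{n}0.png",im); print(n,viewer.camera_info(n))
    for t in("board","board_grip","tester","button_top","strip_face"):
        print(t,[(np.round(d["rect"]).tolist(),round(d["p"],2)) for d in viewer.look_for(t,n)])
print(telemetry.state())
E
```

```text
scene {'vfov': 50.69990212297421, 'cx': 322.8804152025265, 'cy': 231.5034445143256, 'position': array([1.49134001, 0.4755516 , 1.44770527]), 'orientation': array([-2.52721569, -0.01322168,  1.95917897])}
board [([487.0, 244.0, 49.0, 53.0], 0.96), ([352.0, 252.0, 40.0, 31.0], 0.85), ([375.0, 224.0, 24.0, 21.0], 0.77)]
board_grip [([373.0, 224.0, 26.0, 25.0], 0.78), ([486.0, 245.0, 47.0, 51.0], 0.58)]
tester [([293.0, 213.0, 88.0, 52.0], 0.89)]
button_top [([270.0, 192.0, 6.0, 8.0], 0.43)]
strip_face [([269.0, 192.0, 10.0, 5.0], 0.63), ([202.0, 168.0, 26.0, 23.0], 0.59), ([428.0, 235.0, 16.0, 18.0], 0.5)]
top {'vfov': 47.06623870220396, 'cx': 328.4984397367651, 'cy': 239.51473524640642, 'position': array([0.33640876, 0.12447871, 1.53378717]), 'orientation': array([-2.98675388, -0.00335413, -1.57566781])}
board [([134.0, 319.0, 54.0, 63.0], 0.86), ([275.0, 292.0, 32.0, 35.0], 0.83), ([288.0, 238.0, 39.0, 33.0], 0.74), ([399.0, 259.0, 11.0, 30.0], 0.51)]
board_grip [([275.0, 291.0, 30.0, 36.0], 0.89), ([286.0, 234.0, 46.0, 40.0], 0.63), ([133.0, 318.0, 54.0, 64.0], 0.56)]
tester []
button_top [([415.0, 273.0, 9.0, 9.0], 0.56), ([286.0, 238.0, 45.0, 36.0], 0.18)]
strip_face [([398.0, 259.0, 11.0, 28.0], 0.58)]
{'time': 0.6, 'joint_pos': array([ 1.48269999e+00,  4.01648915e-02,  8.47999481e-02, -4.43523677e-05,
       -1.61549111e+00, -3.33700168e-01]), 'qvel': array([-0.00181355, -0.00123238, -0.00055072, -0.00096456,  0.0017666 ,
       -0.00058487]), 'effort': array([ 2.35552625e-04, -3.67703605e+01,  3.47295427e+01,  6.93062112e+00,
       -1.00903348e-03,  3.59449174e-06]), 'ee_pos': array([0.24559887, 0.54740254, 0.23127237]), 'eef_rot': array([ 3.14152171e+00,  2.23024914e-05, -4.21794530e-01]), 'wrist_force': array([-0.17517427,  0.04607657,  0.2537713 ]), 'ft_torque': array([ 0.01422015, -0.00591003, -0.01031944]), 'gripper_force': 0.0, 'gripper_width': 0.08510338878591271}
```

Run:
```python
import cv2
t=cv2.imread("pics/top0.png")[160:380,80:480]; cv2.imwrite("pics/t1.png",cv2.resize(t,(800,440),interpolation=cv2.INTER_CUBIC))
t=cv2.imread("pics/scene0.png")[130:330,180:560]; cv2.imwrite("pics/s1.png",cv2.resize(t,(760,400),interpolation=cv2.INTER_CUBIC))
```

```text
(no output)
```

View pics/t1.png

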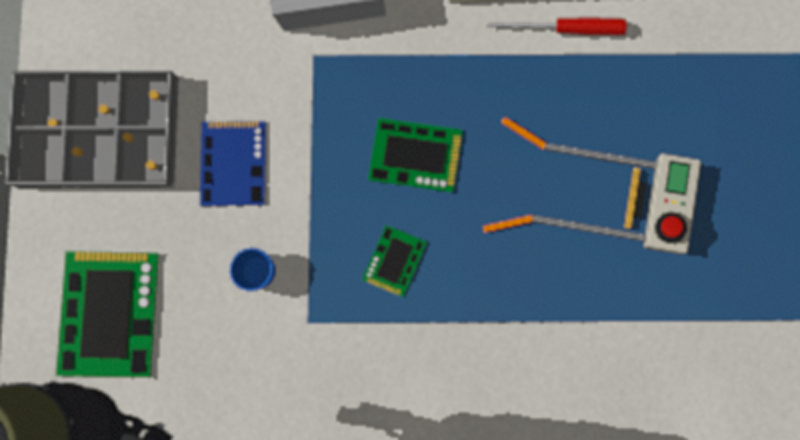

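View pics/s1.png

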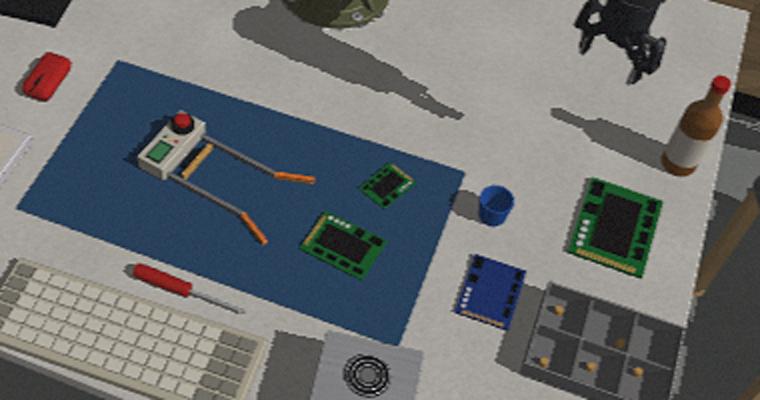

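The top view shows three green boards. The middle-sized one is at crop (417,155), px (288,238), with its gold edge to the right, facing the tester. The tester's mouth opens left, with the button at crop (671,227). The small look-alike sits below the board at crop (397,261). Next I'll fit both poses from both views.

```bash
cat >> h.py <<'E'
from scipy.optimize import least_squares
C={n:viewer.camera_info(n) for n in("scene","top")}
def proj(n,P):
    c=C[n]; f=240/np.tan(np.radians(c["vfov"]/2)); p=(np.atleast_2d(P)-c["position"])@R.from_euler("xyz",c["orientation"]).as_matrix()
    return p[:,:2]/p[:,2:]*f+[c["cx"],c["cy"]]
def fit(obs,x0):   # obs: cam -> (local mm pts, pixels); pose x,y,z,yaw
    def res(x):
        M=R.from_euler("z",x[3]).as_matrix()
        return np.concatenate([(proj(n,np.array(L)/1e3@M.T+x[:3])-np.array(p)).ravel() for n,(L,p) in obs.items()])
    s=least_squares(res,x0,loss="soft_l1"); return s.x,res(s.x)
E
python3 - <<'E'
from h import *
T=lambda a:[(80+x/2-.25,160+y/2-.25) for x,y in a]
S=lambda a:[(180+x/2-.25,130+y/2-.25) for x,y in a]
L=[(108,-35,56),(-144,75,12),(-80,47.5,12),(-144,-75,12),(-80,-47.5,12)]
x,r=fit({"top":(L,T([(671,227),(503,120),(545,146),(485,230),(530,217)])),"scene":(L,S([(182,116),(265,242),(242,214),(314,181),(276,176)]))},[.35,0,0,-1.6])
print("tester",x.round(4),r.round(1))
B=[(-60,45,6),(60,45,6),(60,-45,6),(-60,-45,6)]
x,r=fit({"top":(B,T([(378,119),(465,129),(457,192),(371,182)])),"scene":(B,S([(361,279),(302,247),(327,211),(386,243)]))},[.35,.2,0,-1.6])
print("board",x.round(4),r.round(1))
# patch centre from color: dark region inside, per view rays
for n,(u,v) in {"top":(288,237),"scene":(351,252)}.items():
    im=viewer.snapshot(n); g=im.astype(int)
    ds=viewer.trace("board",n); 
    for d in ds:
        if abs(d["rect"][0]-u)<12 and abs(d["rect"][1]-v)<12:
            m=d["region"].astype(np.uint8); print(n,cv2.minAreaRect(cv2.findNonZero(m)), m.sum(), cv2.boxPoints(cv2.minAreaRect(cv2.findNonZero(m))).round(1).tolist())
E
```

```text
tester [ 0.5289 -0.0184 -0.0022 -1.7599] [ 1.1  0.1  0.5  0.3  0.1  0.9 -0.4 -2.5  1.6 -1.4  1.   1.6  1.2 -0.5
  1.6 -0.6  0.3  0.3 -0.2 -0. ]
board [ 0.5817  0.2299 -0.0027 -1.7073] [ 1.3 -0.2 -0.2  0.3 -0.5  0.2  0.  -0.4  1.   0.3 -0.9  0.8 -0.6 -0.
  0.7 -1.3]
top ((287.13916015625, 237.09295654296875), (43.190338134765625, 32.622127532958984), 9.7824068069458) 1377 [[263.1000061035156, 249.5], [268.6000061035156, 217.3000030517578], [311.20001220703125, 224.6999969482422], [305.6000061035156, 256.79998779296875]]
scene ((350.70001220703125, 252.1000213623047), (36.224300384521484, 22.807889938354492), 26.56505012512207) 803 [[329.3999938964844, 254.1999969482422], [339.6000061035156, 233.8000030517578], [372.0, 250.0], [361.79998779296875, 270.3999938964844]]
```

```bash
cat >> h.py <<'E'
def fitz(obs,x0,z=.003):
    def res(x):
        M=R.from_euler("z",x[2]).as_matrix()
        return np.concatenate([(proj(n,np.array(L)/1e3@M.T+[x[0],x[1],z])-np.array(p)).ravel() for n,(L,p) in obs.items()])
    s=least_squares(res,x0,loss="soft_l1"); return s.x,res(s.x)
def pts(x,L): return np.array(L)/1e3@R.from_euler("z",x[2]).as_matrix().T+[x[0],x[1],.003]
def overlay(n,bx,tx,box,k,out,im=None):
    im=viewer.snapshot(n) if im is None else im
    u,v,w,h=box; im=cv2.resize(im[v:v+h,u:u+w],None,fx=k,fy=k,interpolation=cv2.INTER_CUBIC)
    def pl(P,col):
        q=((proj(n,P)-[u,v]+.5)*k-.5)
        cv2.polylines(im,[np.round(q*8).astype(int)],False,col,1,cv2.LINE_AA,3)
    sq=lambda a,b,c,d,z:[(a,c,z),(b,c,z),(b,d,z),(a,d,z),(a,c,z)]
    if bx is not None: pl(pts(bx,sq(-60,60,-45,45,6)),(0,255,255)); pl(pts(bx,sq(-42,42,-22,22,9)),(255,0,255))
    for s in(1,-1): pl(pts(tx,[(-144,75*s,12),(-80,47.5*s,12),(80,47.5*s,12)]),(0,255,255))
    pl(pts(tx,sq(80,136,-65,65,34)),(255,0,255)); a=np.linspace(0,6.3,20); pl(pts(tx,[(108+14*np.cos(t),-35+14*np.sin(t),56) for t in a]),(255,255,0))
    cv2.imwrite(out,im)
E
python3 - <<'E'
from h import *
T=lambda a:[(80+x/2-.25,160+y/2-.25) for x,y in a]
S=lambda a:[(180+x/2-.25,130+y/2-.25) for x,y in a]
L=[(108,-35,56),(-144,75,12),(-80,47.5,12),(-144,-75,12),(-80,-47.5,12)]
x,r=fitz({"top":(L,T([(671,227),(503,120),(545,146),(485,230),(530,217)])),"scene":(L,S([(182,116),(265,242),(242,214),(314,181),(276,176)]))},[.35,0,-1.6])
print("tester",x.round(4),r.round(1))
B=[(-60,45,6),(60,45,6),(60,-45,6),(-60,-45,6)]
b,r=fitz({"top":(B,T([(378,119),(465,129),(457,192),(371,182)])),"scene":(B,S([(361,279),(302,247),(327,211),(386,243)]))},[.35,.2,-1.6])
print("board",b.round(4),r.round(1))
overlay("top",b,x,(255,205,185,90),4,"pics/o1.png",cv2.imread("pics/top0.png"))
overlay("scene",b,x,(235,170,150,110),5,"pics/o2.png",cv2.imread("pics/scene0.png"))
E
```

```text
tester [ 0.5293 -0.0179 -1.764 ] [ 1.2 -0.1  0.4 -0.4  0.1  0.3 -0.7 -3.   1.4 -1.9  1.1  0.7  1.1 -1.1
  1.6 -1.3  0.4 -0.2 -0.1 -0.7]
board [ 0.5819  0.23   -1.7044] [ 1.  -0.6 -0.3 -0.2 -0.6 -0.2 -0.2 -0.7  1.2 -0.6 -0.9 -0.  -0.6 -0.9
  0.9 -2.2]
```

View pics/o1.png

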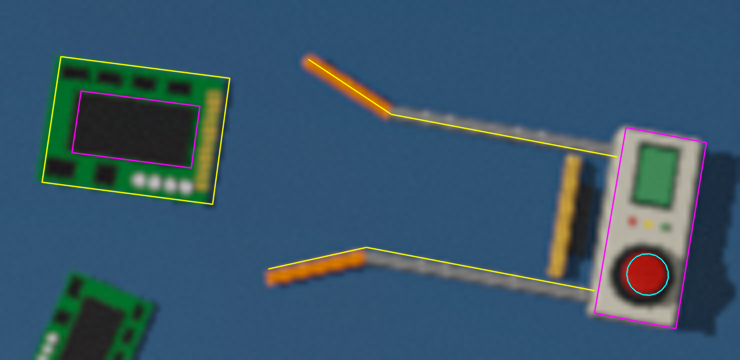

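View pics/o2.png

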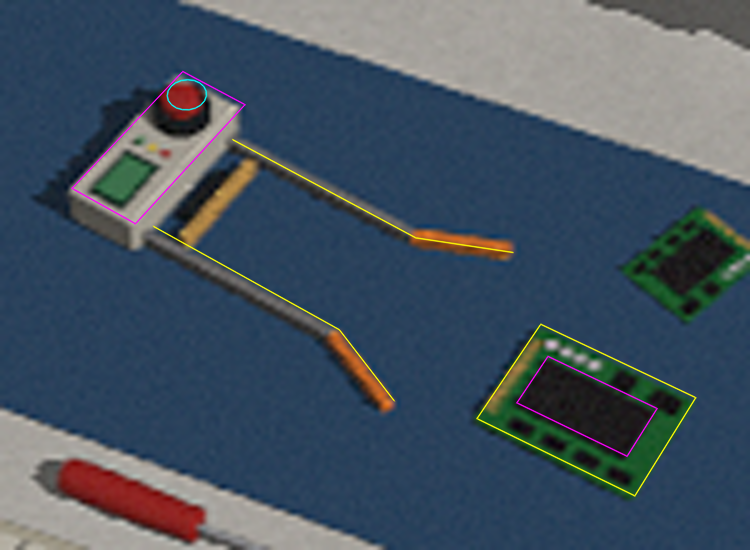

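Run:
```python
from h import *
T=lambda a:[(255+(x+.5)/4-.5,205+(y+.5)/4-.5) for x,y in a]
S=lambda a:[(235+(x+.5)/5-.5,170+(y+.5)/5-.5) for x,y in a]
L=[(108,-35,56),(80,65,34),(136,65,34),(136,-65,34),(80,-65,34),(-80,47.5,12),(-80,-47.5,12),(80,47.5,12),(80,-47.5,12)]
pt=T([(647,272),(621,127),(706,141),(679,328),(591,313),(390,115),(368,250),(612,155),(592,292)])
L2=[(108,-35,56),(136,-65,34),(80,-65,34),(136,65,34),(80,65,34),(-80,47.5,12),(-80,-47.5,12)]
ps=S([(185,93),(180,80),(241,110),(72,193),(135,227),(334,333),(414,240)])
B=[(-60,45,6),(60,45,6),(60,-45,6),(-60,-45,6),(-42,22,9),(42,22,9),(42,-22,9),(-42,-22,9)]
bt=T([(61,57),(228,79),(212,203),(42,181),(80,92),(201,106),(192,168),(73,152)])
bs=S([(632,493),(480,418),(542,327),(693,400),(627,457),(516,404),(548,358),(657,409)])
for a,o in {"top":{"top":(L,pt)},"both":{"top":(L,pt),"scene":(L2,ps)}}.items(): x,r=fitz(o,[.5,0,-1.7]); print("tester",a,x.round(4),r.round(1))
for a,o in {"top":{"top":(B,bt)},"both":{"top":(B,bt),"scene":(B,bs)}}.items(): x,r=fitz(o,[.5,0.2,-1.7]); print("board",a,x.round(4),r.round(1))
```

```text
tester top [ 0.5285 -0.017  -1.7527] [-0.1  0.4  0.6 -0.1 -0.5 -0.  -0.9 -0.2  0.8 -0.1 -0.4  0.3 -0.7 -0.1
  0.7  0.3  0.4 -0.5]
tester both [ 0.5296 -0.0174 -1.7559] [-0.   0.1  0.8 -0.3 -0.3 -0.2 -0.8 -0.4  0.8 -0.4 -0.1 -0.2 -0.6 -0.6
  0.9  0.   0.5 -0.8  0.2  0.5  0.2 -1.6  0.6 -1.  -0.1 -0.7  0.1 -0.5
  1.3 -0.7  0.4 -0.6]
board top [ 0.5817  0.2297 -1.7036] [-0.1 -0.1  0.4 -0.2  0.2  0.3  0.   0.3  0.2 -0.3 -0.3  0.  -0.2 -0.1
 -0.3  0.1]
board both [ 0.582  0.23  -1.706] [-0.1 -0.3  0.4 -0.3  0.   0.2 -0.1  0.1  0.2 -0.4 -0.4 -0.1 -0.3 -0.1
 -0.4 -0.   0.4  0.5 -0.7  0.  -0.3 -0.6  0.4 -0.5 -0.1 -0.2  0.1 -0.3
 -0.1 -0.4 -0.1 -0.2]
```

```bash
cat >> h.py <<'E'
def go(p,yaw):   # tool-frame turn (deg about z) and, after the turn, shift in mm
    s=telemetry.state(); M=R.from_euler("xyz",s["eef_rot"]); G=R.from_euler("xyz",[np.pi,0,yaw])
    print("t",round(s["time"],2),"turn",np.degrees((M.inv()*G).as_rotvec()).round(2),"shift",(G.inv().apply(np.array(p)-s["ee_pos"])*1e3).round(1))
TB=np.array([.529,-.017]); TY=-1.754
def T(x,y): return TB+R.from_euler("z",TY).as_matrix()[:2,:2]@[x/1e3,y/1e3]
E
python3 -c "
from h import *
go([.581,.220,.06],-1.705+np.pi/2)"
```

```text
t 0.8 turn [  0.    -0.   -16.48] shift [376.2 279.6 171.3]
```

Request:
carry_out --pt "0 0 -5.5 0 0 0 0.5" --pt "0 0 -5.5 0 0 0 0.5" --pt "0 0 -5.5 0 0 0 0.5" --pt "0 0 0 29 21.5 0 0.5" --pt "0 0 0 29 21.5 0 0.5" --grip_force 60

```text
time: 1.22
ee_pos: [0.2969, 0.497, 0.2306]
eef_rot: [3.14, 0.0, -0.13]
wrist_force: [0.3, 0.2, 0.1]
gripper_width: 0.0254
gripper_force: 0.0
```

Request:
carry_out --pt "0 0 0 29 21.5 0 0.5" --pt "0 0 0 29 21.5 0 0.5" --pt "0 0 0 29 21.5 0 0.5" --pt "0 0 0 29 21.5 0 0.5" --pt "0 0 0 29 21.5 0 0.5"

```text
time: 1.63
ee_pos: [0.4277, 0.3698, 0.2316]
eef_rot: [-3.141, -0.0, -0.134]
wrist_force: [-0.5, 0.3, -0.5]
gripper_width: 0.0211
gripper_force: 0.0
```

Request:
carry_out --pt "0 0 0 29 21.5 0 0.5" --pt "0 0 0 29 21.5 0 0.5" --pt "0 0 0 29 21.5 0 0.5" --pt "0 0 0 29 21.5 10 0.5" --pt "0 0 0 29 21.5 20 0.5"

```text
time: 2.05
ee_pos: [0.5583, 0.2442, 0.2042]
eef_rot: [-3.138, -0.004, -0.134]
wrist_force: [0.7, 0.5, 0.5]
gripper_width: 0.0217
gripper_force: 0.0
```

Request:
carry_out --pt "0 0 0 0 0 35 0.5" --pt "0 0 0 0 0 35 0.5" --pt "0 0 0 0 0 35 0.5" --pt "0 0 0 0 0 20 0.5" --pt "0 0 0 0 0 0 0.5"

```text
time: 2.47
ee_pos: [0.5533, 0.2434, 0.07]
eef_rot: [3.136, 0.008, -0.135]
wrist_force: [-0.8, -0.5, 0.1]
gripper_width: 0.0212
gripper_force: 0.0
```

Run:
```python
from h import *
go([.581,.220,.03],-1.705+np.pi/2); print(telemetry.state()["gripper_width"],telemetry.state()["wrist_force"])
b=[.582,.230,-1.705]
a=cv2.resize(viewer.snapshot("top")[200:270,250:340],None,fx=4,fy=4,interpolation=cv2.INTER_CUBIC)
c=cv2.resize(viewer.snapshot("scene")[200:280,300:400],None,fx=4,fy=4,interpolation=cv2.INTER_CUBIC)
o=np.zeros((320,760,3),np.uint8); o[:280,:360]=a; o[:,360:]=c; cv2.imwrite("pics/c1.png",o)
p=np.array([telemetry.state()["ee_pos"]]); print((proj("top",p)-[250,200])*4,(proj("scene",p)-[300,200])*4+[360,0])
```

```text
t 2.47 turn [ 0.34  0.44 -0.03] shift [30.6 19.5 40. ]
0.021215832140140813 [-0.80948727 -0.54261105  0.13942665]
[[124.64163527 169.99929684]] [[600.23891369 141.52244337]]
```

View pics/c1.png

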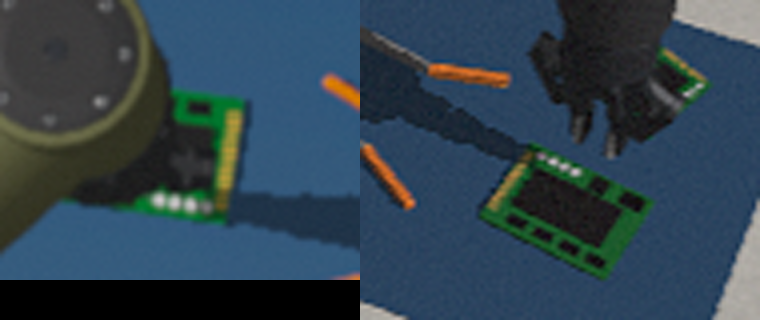

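The fingertips are at crop (600,141) in the scene view and the board is undisturbed, so projection and arm agree. Moving over the patch.

Request:
carry_out --pt "0 0 0 15 10 0 0.5" --pt "0 0 0 15.5 9.5 10 0.5" --pt "0 0 0 0 0 17 0.5" --pt "0 0 0 0 0 10 0.5" --pt "0 0 0 0 0 5 0.5"

```text
time: 2.98
ee_pos: [0.5839, 0.2221, 0.0346]
eef_rot: [-3.141, -0.0, -0.134]
wrist_force: [-0.5, 0.3, 0.0]
gripper_width: 0.0213
gripper_force: 0.0
```

Request:
carry_out --pt "0 0 0 0 0 3 0.5" --pt "0 0 0 0 0 2 0.5" --pt "0 0 0 0 0 1 0.5" --pt "0 0 0 0 0 0 0.5"

```text
time: 3.32
ee_pos: [0.5839, 0.2223, 0.029]
eef_rot: [-3.141, -0.001, -0.133]
wrist_force: [0.3, 0.5, -0.7]
gripper_width: 0.0213
gripper_force: 0.0
```

Run:
```python
from h import *
go([.581,.220,.012],-1.705+np.pi/2); s=telemetry.state(); print(s["ee_pos"],s["wrist_force"],s["eef_rot"])
```

```text
t 3.32 turn [-0.03 -0.05  0.06] shift [-2.5  2.7 17. ]
[0.58385887 0.2223308  0.02904511] [ 0.25430288  0.53422579 -0.67477368] [-3.14110344e+00 -8.51511291e-04 -1.33230940e-01]
```

Request:
carry_out --pt "0 0 0 -2.5 2.5 4 0.5" --pt "0 0 0 0 0 4 0.5" --pt "0 0 0 0 0 3 0.5" --pt "0 0 0 0 0 1 0.5" --pt "0 0 0 0 0 0 0.5"

```text
time: 3.73
ee_pos: [0.5806, 0.2195, 0.0157]
eef_rot: [3.141, 0.001, -0.134]
wrist_force: [-0.6, 0.0, 0.2]
gripper_width: 0.0209
gripper_force: 0.0
```

Request:
carry_out --pt "0 0 0 0 0 1 0.5" --pt "0 0 0 0 0 1 0.5" --pt "0 0 0 0 0 0 0.5"

```text
time: 3.98
ee_pos: [0.5809, 0.2197, 0.0141]
eef_rot: [3.141, 0.0, -0.134]
wrist_force: [-0.5, 0.1, 0.3]
gripper_width: 0.0213
gripper_force: 0.0
```

Request:
carry_out --pt "0 0 0 0 0 1 0.5" --pt "0 0 0 0 0 0.7 0.5" --pt "0 0 0 0 0 0 0.5"

```text
time: 4.23
ee_pos: [0.5808, 0.2197, 0.0124]
eef_rot: [3.141, 0.0, -0.134]
wrist_force: [-0.2, 0.8, -0.4]
gripper_width: 0.0214
gripper_force: 0.0
```

Request:
carry_out --pt "0 0 0 0 0 0.7 0.5" --pt "0 0 0 0 0 0 0.5"

```text
time: 4.4
ee_pos: [0.5811, 0.2198, 0.0123]
eef_rot: [-3.142, -0.001, -0.134]
wrist_force: [-1.2, 0.3, 1.8]
gripper_width: 0.0216
gripper_force: 0.9
```

Request:
carry_out --pt "0 0 0 0 0 0.7 0.5" --pt "0 0 0 0 0 0 0.5"

```text
time: 4.57
ee_pos: [0.5814, 0.2198, 0.0122]
eef_rot: [-3.141, -0.001, -0.134]
wrist_force: [-1.6, -1.2, 4.4]
gripper_width: 0.0212
gripper_force: 2.4
```

Request:
carry_out --pt "0 0 0 0 0 0.7 0.5" --pt "0 0 0 0 0 0.7 0.5" --pt "0 0 0 0 0 0 0.5"

```text
time: 4.82
ee_pos: [0.582, 0.22, 0.0121]
eef_rot: [-3.141, -0.003, -0.133]
wrist_force: [-1.5, -1.5, 9.6]
gripper_width: 0.0213
gripper_force: 4.9
```

Run:
```python
from h import *
go([*T(-140,0),.0122],TY+np.pi/2);go([*T(10,0),.0122],TY+np.pi/2);
```

```text
t 4.82 turn [-0.05 -0.16  2.87] shift [-8.900e+00  1.027e+02 -1.000e-01]
t 4.82 turn [-0.05 -0.16  2.87] shift [-8.900e+00  2.527e+02 -1.000e-01]
```

Request:
carry_out --pt "0 0 0.7 0 2 0 0.5" --pt "0 0 0.7 -1 5 0 0.5" --pt "0 0 0.7 -1 8 0 0.5" --pt "0 0 0.7 -1 10 0 0.5" --pt "0 0 0 -1 10 0 0.5"

```text
time: 5.23
ee_pos: [0.5729, 0.1869, 0.0122]
eef_rot: [-3.138, -0.004, -0.182]
wrist_force: [1.7, 2.8, 7.7]
gripper_width: 0.0208
gripper_force: 3.7
```

Request:
carry_out --pt "0 0 0 -1 10 0 0.5" --pt "0 0 0 -1 10 0 0.5" --pt "0 0 0 -1 10 0 0.5" --pt "0 0 0 -1 6 0 0.5" --pt "0 0 0 0 0 0 0.5"

```text
time: 5.65
ee_pos: [0.5621, 0.1509, 0.0122]
eef_rot: [-3.14, -0.004, -0.183]
wrist_force: [1.1, -2.1, 8.5]
gripper_width: 0.0212
gripper_force: 4.1
```

Run:
```python
from h import *
go([*T(10,0),.0122],TY+np.pi/2)
tc=telemetry.state()["ee_pos"]; M=R.from_euler("z",TY).as_matrix(); print("tcp in tester",((tc[:2]-TB)@M[:2,:2]*1e3).round(1))
b=[*T((-252.5+72),0),TY]; x=[*TB,TY]
for n,bx,k,o in(("top",(255,205,185,90),4,"a"),("scene",(235,170,150,110),5,"b")): overlay(n,b,x,bx,k,f"pics/d{o}.png")
a=cv2.imread("pics/da.png"); c=cv2.imread("pics/db.png"); c=cv2.resize(c[100:],(520,312)); o=np.zeros((600,740,3),np.uint8); o[:290]=a[:290]; o[290:600,:520]=c[:310]; cv2.imwrite("pics/d1.png",o)
```

```text
t 5.65 turn [-0.1  -0.23  0.03] shift [ -2.  181.1  -0. ]
tcp in tester [-171.1    2. ]
```

View pics/d1.png

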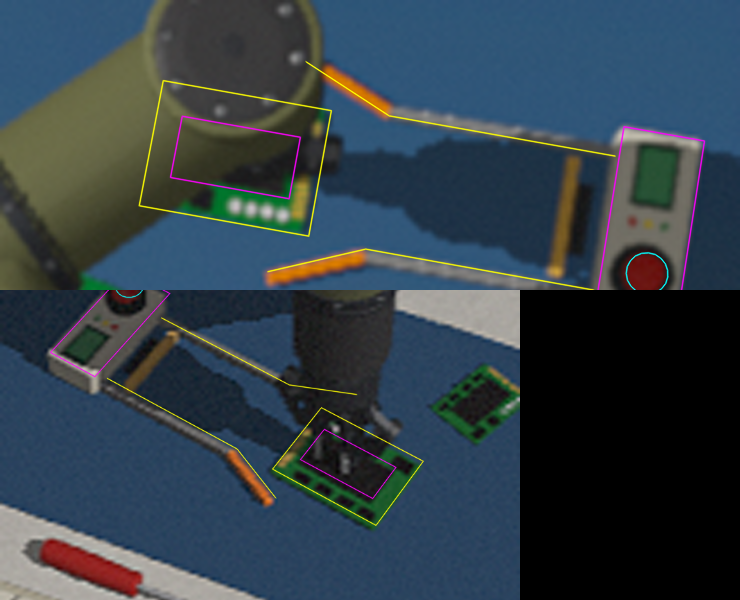

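The board follows the fingers: gold edge end at crop (299,220), within about 2 mm of prediction and nearly straight. Continuing into the funnel.

Request:
carry_out --pt "0 0 0 -0.5 6 0 0.5" --pt "0 0 0 -0.5 10 0 0.5" --pt "0 0 0 -0.5 10 0 0.5" --pt "0 0 0 -0.5 10 0 0.5" --pt "0 0 0 0 10 0 0.5"

```text
time: 6.17
ee_pos: [0.5522, 0.107, 0.0122]
eef_rot: [-3.139, -0.005, -0.182]
wrist_force: [0.8, 3.3, 8.2]
gripper_width: 0.0216
gripper_force: 3.8
```

Request:
carry_out --pt "0 0 0 0 10 0 0.5" --pt "0 0 0 0 10 0 0.5" --pt "0 0 0 0 10 0 0.5" --pt "0 0 0 0 8 0 0.5" --pt "0 0 0 0 4 0 0.5"

```text
time: 6.58
ee_pos: [0.5446, 0.0652, 0.0122]
eef_rot: [-3.139, -0.005, -0.182]
wrist_force: [-0.6, 2.7, 8.2]
gripper_width: 0.0212
gripper_force: 3.8
```

Run:
```python
from h import *
go([*T(10,0),.0122],TY+np.pi/2)
tc=telemetry.state()["ee_pos"]; M=R.from_euler("z",TY).as_matrix(); q=((tc[:2]-TB)@M[:2,:2]*1e3); print("tcp in tester",q.round(1), telemetry.state()["wrist_force"]@M)
b=[*T(q[0]-10,0),TY]; x=[*TB,TY]
for n,bx,k,o in(("top",(275,205,160,90),4,"a"),("scene",(235,170,150,110),5,"b")): overlay(n,b,x,bx,k,f"pics/e{o}.png")
a=cv2.imread("pics/ea.png"); c=cv2.imread("pics/eb.png"); c=cv2.resize(c[:450],(520,312)); o=np.zeros((600,740,3),np.uint8); o[:290,:640]=a[:290]; o[290:600,:520]=c[:310]; cv2.imwrite("pics/e1.png",o)
```

```text
t 6.58 turn [-0.14 -0.27  0.04] shift [-0.3 93.7 -0. ]
tcp in tester [-83.7   0.3] [-2.49082893 -1.12041491  8.20651482]
```

View pics/e1.png

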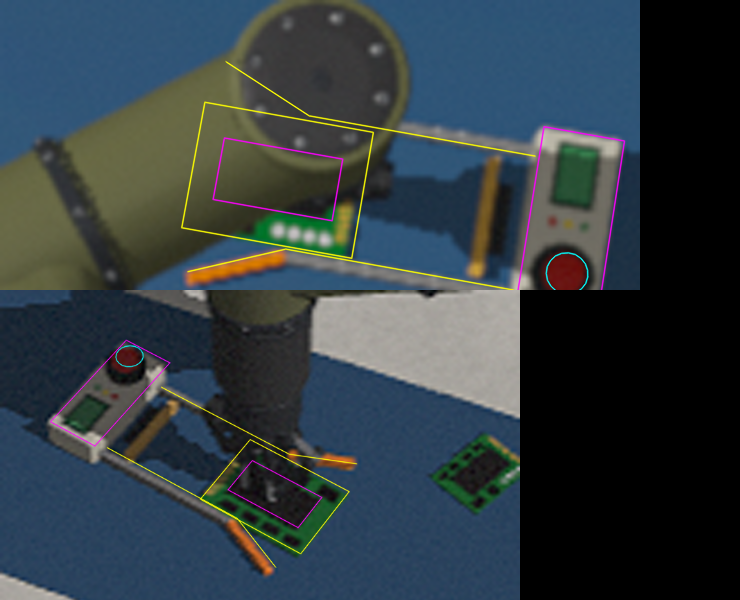

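The board's front is between the rails (gold end at crop (343,245)) and it lies straight. Going on to just before the strip.

Request:
carry_out --pt "0 0 0 0 6 0 0.5" --pt "0 0 0 0 10 0 0.5" --pt "0 0 0 0 10 0 0.5" --pt "0 0 0 0 10 0 0.5" --pt "0 0 0 0 8 0 0.5"

```text
time: 7.1
ee_pos: [0.5367, 0.022, 0.0122]
eef_rot: [-3.139, -0.005, -0.182]
wrist_force: [1.2, 2.6, 7.6]
gripper_width: 0.0211
gripper_force: 3.9
```

Request:
carry_out --pt "0 0 0 0 8 0 0.5" --pt "0 0 0 0 8 0 0.5" --pt "0 0 0 0 4 0 0.5" --pt "0 0 0 0 0 0.7 0.5" --pt "0 0 0 0 0 0.7 0.5"

```text
time: 7.52
ee_pos: [0.533, 0.0017, 0.012]
eef_rot: [-3.142, -0.005, -0.182]
wrist_force: [-5.5, 0.6, 19.9]
gripper_width: 0.0215
gripper_force: 9.9
```

Request:
carry_out --pt "0 0 0 0 0 0.7 0.5" --pt "0 0 0 0 0 0 0.5"

```text
time: 7.68
ee_pos: [0.5334, 0.0017, 0.0121]
eef_rot: [3.141, -0.006, -0.182]
wrist_force: [-5.3, -0.7, 17.8]
gripper_width: 0.0211
gripper_force: 9.3
```

Request:
carry_out --pt "0 0 0 0 4 0 0.5" --pt "0 0 0 0 4 0 0.5" --pt "0 0 0 0 4 0 0.5" --pt "0 0 0 0 3 0 0.5"

```text
time: 8.02
ee_pos: [0.532, -0.0116, 0.0121]
eef_rot: [-3.138, -0.009, -0.181]
wrist_force: [-0.3, 3.9, 15.7]
gripper_width: 0.0213
gripper_force: 7.4
```

Request:
carry_out --pt "0 0 0 0 3 0.3 0.5" --pt "0 0 0 0 3 0.3 0.5" --pt "0 0 0 0 2 0 0.5"

```text
time: 8.27
ee_pos: [0.5311, -0.0193, 0.0121]
eef_rot: [-3.138, -0.01, -0.181]
wrist_force: [0.6, 4.9, 16.7]
gripper_width: 0.0214
gripper_force: 8.4
```

```bash
cat >> h.py <<'E'
def st():
    s=telemetry.state(); M=R.from_euler("z",TY).as_matrix(); print("t",s["time"],"tcp in tester",((s["ee_pos"][:2]-TB)@M[:2,:2]*1e3).round(1),"F",(s["wrist_force"]@M).round(1),"z",s["ee_pos"][2].round(4))
E
python3 - <<'E'
from h import *
st()
E
```

```text
t 8.2667 tcp in tester [1.9 2.4] F [-4.9 -0.3 16.7] z 0.0121
```

Request:
carry_out --pt "0 0 0 0 2 0.4 0.5" --pt "0 0 0 0 2 0.4 0.5" --pt "0 0 0 0 2 0 0.5"

```text
time: 8.52
ee_pos: [0.5308, -0.023, 0.012]
eef_rot: [-3.134, -0.011, -0.18]
wrist_force: [-2.4, 15.5, 20.7]
gripper_width: 0.0215
gripper_force: 10.3
```

```bash
python3 -c "
from h import *
st()"
```

```text
t 8.5167 tcp in tester [5.6 2.9] F [-14.8  -5.2  20.7] z 0.012
```

Request:
carry_out --pt "0 0 0 0 2 0.2 0.5" --pt "0 0 0 0 2 0 0.5" --pt "0 0 0 0 1 0 0.5"

```text
time: 8.77
ee_pos: [0.53, -0.0277, 0.012]
eef_rot: [-3.134, -0.012, -0.18]
wrist_force: [-2.2, 15.4, 21.7]
gripper_width: 0.0213
gripper_force: 10.7
```

```bash
python3 -c "
from h import *
st()"
```

```text
t 8.7667 tcp in tester [10.3  2.9] F [-14.7  -4.9  21.7] z 0.012
```

Request:
carry_out --pt "0 0 0 0 2 0 0.5" --pt "0 0 0 0 2 0 0.5" --pt "0 0 0 0 0.5 0 0.5"

```text
time: 9.02
ee_pos: [0.5293, -0.0321, 0.012]
eef_rot: [-3.134, -0.012, -0.18]
wrist_force: [-1.7, 18.1, 21.8]
gripper_width: 0.0213
gripper_force: 10.8
```

Run:
```python
from h import *
st()
b=[*TB,TY]
overlay("top",b,b,(300,205,160,90),4,"pics/fa.png"); overlay("scene",b,b,(235,170,150,110),5,"pics/fb.png")
a=cv2.imread("pics/fa.png"); c=cv2.imread("pics/fb.png")[:350]; c=cv2.resize(c[50:300,:500],(620,310),interpolation=cv2.INTER_CUBIC); o=np.zeros((600,640,3),np.uint8); o[:290]=a[:290]; o[290:600,:620]=c; cv2.imwrite("pics/f1.png",o)
```

```text
t 9.0167 tcp in tester [14.8  3. ] F [-17.5  -5.   21.8] z 0.012
```

View pics/f1.png

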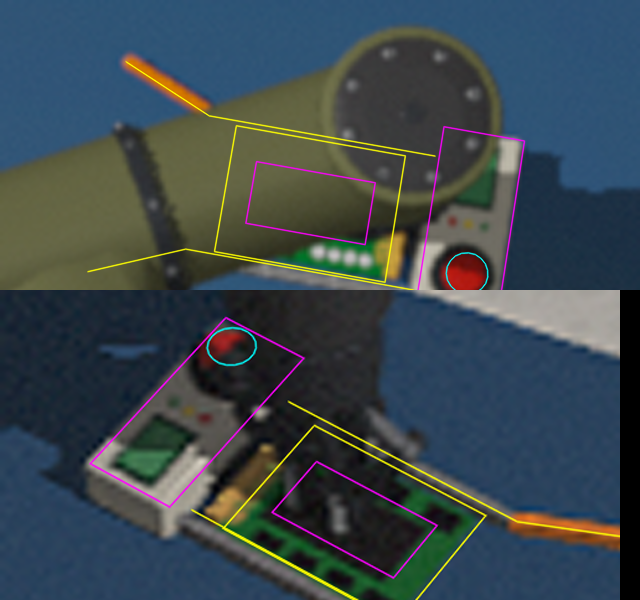

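The board is against the strip, with gold at crop (385,260) and the strip at (400,255). Resistance is rising. I'll push a bit more to confirm the stop.

Request:
carry_out --pt "0 0 0 0 1 0.2 0.5" --pt "0 0 0 0 1 0 0.5" --pt "0 0 0 0 0 0 0.5"

```text
time: 9.37
ee_pos: [0.5294, -0.0337, 0.012]
eef_rot: [-3.133, -0.013, -0.18]
wrist_force: [-1.2, 16.8, 20.7]
gripper_width: 0.0214
gripper_force: 10.3
```

```bash
python3 -c "
from h import *
st()"
```

```text
t 9.3667 tcp in tester [16.4  3.5] F [-16.3  -4.3  20.7] z 0.012
```

Request:
carry_out --pt "0 0 0 0 0 0.3 0.5" --pt "0 0 0 0 1.5 0 0.5" --pt "0 0 0 0 1.5 0 0.5"

```text
time: 9.62
ee_pos: [0.5294, -0.0364, 0.012]
eef_rot: [-3.133, -0.014, -0.18]
wrist_force: [1.1, 14.5, 19.7]
gripper_width: 0.0216
gripper_force: 9.7
```

Run:
```python
from h import *
st()
def dots(im,box):
    u,v,w,h=box; c=im[v:v+h,u:u+w].astype(float); m=np.clip(c.min(2)-110,0,None); y,x=np.mgrid[:h,:w]; return np.array([u+(m*x).sum()/m.sum(),v+(m*y).sum()/m.sum()]),m.sum()
a,sa=dots(cv2.imread("pics/top0.png"),(284,244,20,12)); im=viewer.snapshot("top"); b,sb=dots(im,(373,262,22,12)); print(a,sa,b,sb)
# back-project at z=.009
def bp(p): return least_squares(lambda q:(proj("top",[q[0],q[1],.009])-p).ravel(),[.5,0]).x
M=R.from_euler("z",TY).as_matrix()[:2,:2]
A,B=bp(a),bp(b); l=R.from_euler("z",-1.705).as_matrix()[:2,:2].T@(A-[.582,.230]); print("dot local",l*1e3,"board in tester",((B-TB)@M-l)*1e3)
cv2.imwrite("pics/g1.png",cv2.resize(im[240:290,360:440],None,fx=8,fy=8,interpolation=cv2.INTER_CUBIC))
```

```text
t 9.6167 tcp in tester [19.  4.] F [-14.5  -1.5  19.7] z 0.012
[295.19287212 250.4591195 ] 1431.0 [384.81084266 268.74837949] 1697.0
dot local [ 23.61775486 -35.28628426] board in tester [3.71349926 2.21218808]
```

View pics/g1.png

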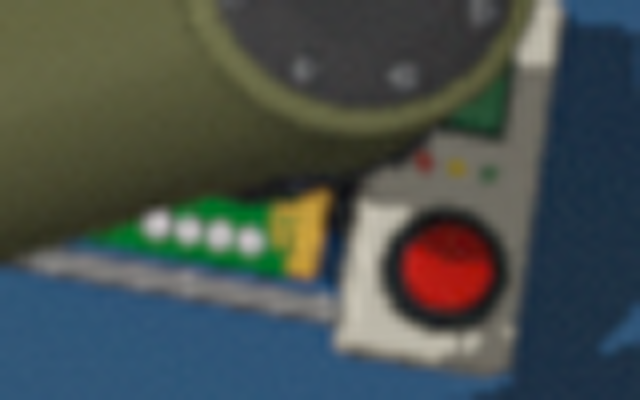

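Strip and housing are now about 3 px (9 mm) apart (crop x 320 to 345), against about 21 mm at the start. So the strip has moved its full 12 mm, and the fingers now slip on the patch. Letting go.

Request:
carry_out --pt "0 0 0 0 0 -4 0.5" --pt "0 0 0 0 0 -20 0.5" --pt "0 0 0 0 0 -30 1" --pt "0 0 0 0 0 -30 1" --pt "0 0 0 0 0 -10 1"

```text
time: 10.08
ee_pos: [0.5251, -0.0408, 0.1045]
eef_rot: [-3.141, -0.006, -0.182]
wrist_force: [1.1, -0.2, 0.7]
gripper_width: 0.0001
gripper_force: 0.0
```

Run:
```python
from h import *
st()
q=least_squares(lambda q:(proj("top",[q[0],q[1],.059])-[415.8,272.7]).ravel(),[.5,0]).x; print(q,T(108,-35)); go([*q,.075],TY+np.pi/2)
```

```text
t 10.0833 tcp in tester [24.1  0.5] F [0.1 1.1 0.7] z 0.1045
[ 0.47538907 -0.11553215] [ 0.47491022 -0.11681631]
t 10.08 turn [-0.06 -0.36  0.05] shift [-35.3  82.6  29.5]
```

Request:
carry_out --pt "0 0 0 -12 28 0 1" --pt "0 0 0 -12 28 0 1" --pt "0 0 0 -11.5 26.5 10 1" --pt "0 0 0 0 0 15 1" --pt "0 0 0 0 0 4 1"

```text
time: 10.5
ee_pos: [0.4716, -0.1161, 0.0684]
eef_rot: [-3.141, 0.002, -0.185]
wrist_force: [-1.1, 0.7, -0.9]
gripper_width: 0.0003
gripper_force: 0.0
```

Run:
```python
from h import *
go([.4753,-.116,.059],TY+np.pi/2); st()
im=viewer.snapshot("scene"); cv2.imwrite("pics/i1.png",cv2.resize(im[165:245,230:330],None,fx=6,fy=6,interpolation=cv2.INTER_CUBIC))
```

```text
t 10.5 turn [-0.02  0.14 -0.1 ] shift [ 3.6 -0.7  9.4]
t 10.5 tcp in tester [107.9 -38.4] F [-0.5 -1.2 -0.9] z 0.0684
```

View pics/i1.png

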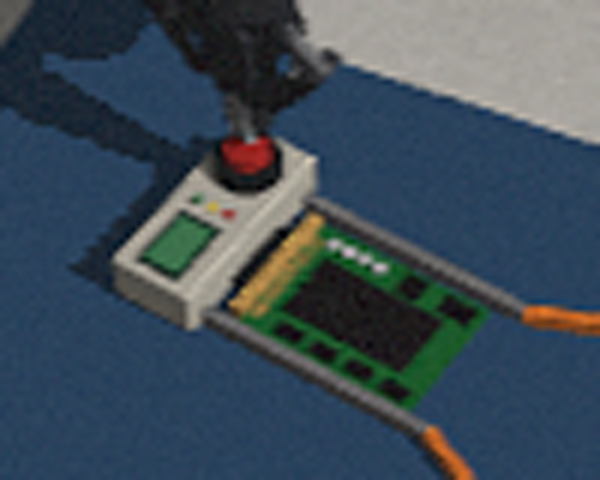

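The board lies straight between the rails with the strip at its edge (crop (285,265)), and the fingertips are over the button at (247,140). Pressing it.

Request:
carry_out --pt "0 0 0 3.5 -0.5 5 1" --pt "0 0 0 0 0 4 1" --pt "0 0 0 0 0 3 1" --pt "0 0 0 0 0 2 1" --pt "0 0 0 0 0 1 1"

```text
time: 10.97
ee_pos: [0.4775, -0.1151, 0.056]
eef_rot: [-3.141, -0.001, -0.182]
wrist_force: [0.3, 2.5, 3.8]
gripper_width: 0.0003
gripper_force: 1.6
```

Request:
carry_out --pt "0 0 0 0 0 1 1" --pt "0 0 0 0 0 1 1" --pt "0 0 0 0 0 0 1"

```text
time: 11.22
ee_pos: [0.4775, -0.1151, 0.0541]
eef_rot: [-3.141, -0.001, -0.182]
wrist_force: [0.4, 2.9, 3.6]
gripper_width: 0.0002
gripper_force: 2.1
```

Request:
carry_out --pt "0 0 0 0 0 1 1" --pt "0 0 0 0 0 1 1" --pt "0 0 0 0 0 0.7 1" --pt "0 0 0 0 0 0 1"

```text
time: 11.55
ee_pos: [0.4775, -0.1153, 0.053]
eef_rot: [-3.141, -0.002, -0.182]
wrist_force: [-4.9, 5.7, 13.4]
gripper_width: 0.0002
gripper_force: 6.7
```

Request:
carry_out --pt "0 0 0 0 0 0.7 1" --pt "0 0 0 0 0 0.7 1" --pt "0 0 0 0 0 0 1"

```text
time: 11.8
ee_pos: [0.4776, -0.1153, 0.0529]
eef_rot: [-3.141, -0.002, -0.182]
wrist_force: [-8.6, 7.8, 21.0]
gripper_width: -0.0004
gripper_force: 10.3
```

The button is bottomed: z is 53 mm, 6 mm down, and the force is rising on a hard stop. Releasing.

Request:
carry_out --pt "0 0 0 0 0 -5 1" --pt "0 0 0 0 0 -25 1" --pt "0 0 0 0 0 -35 1" --pt "0 0 0 0 0 -35 1" --pt "0 0 0 0 0 0 1"

```text
time: 12.22
ee_pos: [0.4793, -0.1167, 0.1568]
eef_rot: [3.141, -0.01, -0.183]
wrist_force: [0.8, 0.2, 1.7]
gripper_width: 0.0001
gripper_force: 0.0
```

Request:
carry_out --pt "0 0 0 -40 0 0 1" --pt "0 0 0 -40 0 0 1" --pt "0 0 0 -30 0 0 1" --pt "0 0 0 0 0 0 1" --pt "0 0 0 0 0 0 1"

```text
time: 12.63
ee_pos: [0.3681, -0.0956, 0.1498]
eef_rot: [-3.141, -0.003, -0.182]
wrist_force: [0.4, 0.4, -0.7]
gripper_width: -0.0
gripper_force: 0.0
```

Run:
```python
from h import *
im=viewer.snapshot("top"); cv2.imwrite("pics/j1.png",cv2.resize(im[210:300,325:445],None,fx=6,fy=6,interpolation=cv2.INTER_CUBIC))
```

```text
(no output)
```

View pics/j1.png

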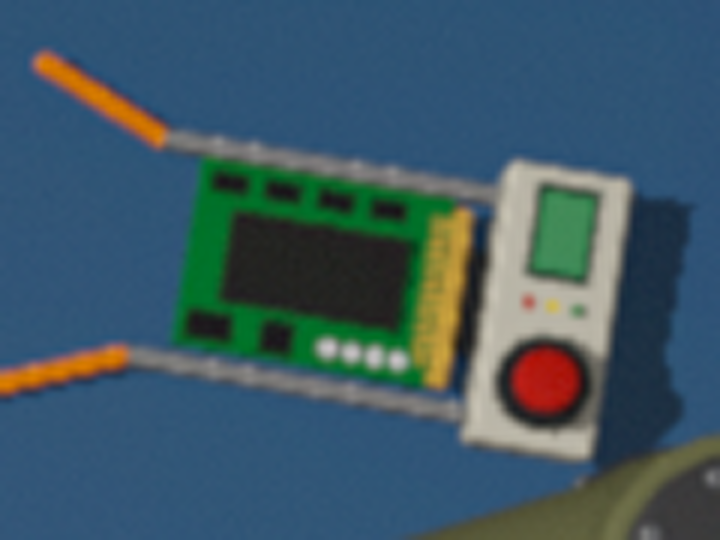

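The board's rear edge is about 20 mm inside the rail starts (crop x 205 and 177 against 165 and 128), which is the home position. It sits straight, with the strip back and the arm clear.

```bash
python3 -c "
from station import job
print(job.job_done())"
```

```text
the job is handed in; nothing more can be done
None
```

I handed the job in: the board looks fully home in the tester with the strip pushed back, and the red button was pressed to its stop and released. No pass or fail result came back. The highest force I read on the patch was about 22 N, and I never went near the other things on the bench.

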